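# Feed the slide box into the scanner lane

## Robot

A 6-joint arm with a two-finger parallel gripper is mounted at the origin on the work surface. World frame = base frame: x ahead of the robot, y to its left, z up, the work surface at z = 0. Lengths are in m, angles in rad, forces in N, time in s.
With the tool pointing down it reaches from about 0.375 to 0.975 m from the base axis. Payload 3.8 kg.
Tool frame: the origin (TCP) lies where the fingers leave the gripper's body, on its centre line; the fingertips stand 73 mm ahead of it and the grasp point (between the pads) lies 54 mm ahead of it (nose_length is the distance from the TCP to the fingertips, in m); z points along the fingers, y is the line along which they close (so a half turn about z gives the same grasp; the last joint's range is limited). The gripper opens to 85 mm and grips with 20 to 120 N. Pads are 22 mm wide; open, the fingers measure 114 mm over their backs; the gripper's body (76 mm by 85 mm) begins 54 mm behind the grasp point. The pads swing forward as they close: fully open they stand 13 mm farther back than shut.
Start: joints at [1.24, 0.264, 1.604, -0, 1.274, -0.037], TCP at [0.195, 0.646, 0.304] pointing down, gripper open.
Joint ranges: [-2.63, 2.63], [-0.94, 2.18], [0.31, 2.57], [-1.31, 4.45], [0, 2.66], [-2.55, 2.55]. Speed limits (rad/s): [2.57, 2.57, 3.14, 3.14, 3.14, 3.14].

## Interface

Orientations are given as a rotation vector (axis times angle).
In Python, from workcell import read_state, read_camera, calibration, finish_job, look_for, cut_out, tip_of, nose_length gives the robot as it stands.
- The arm moves only by the tool step_arm, never from a script. Its argument "targets" is a list of rows, each a list of 3 entries, a list of its own where there are three numbers: the turn, a rotation vector about the tool's x, y, z in rad, then the shift along the tool's x, y, z in mm, then the finger opening in mm, from 0 to 85.4. In form: [[[ax, ay, az], [x, y, z], grip], ...]. A call has 1 to 5 rows; each row shifts and turns the commanded pose from where the row before left it, along the tool's axes as they then stand; what a row does not reach is not made up. A row lasts 1/12 s, in which the tool goes at most 41.7 mm and 7.16 degrees, less where a joint would pass 70% of its speed; a pose out of reach is approached as far as the arm can. A call with a gripper value outside its range is refused whole. The fingers move at their own pace and stop on an object; "grip_force" is the grip in N (left out, the last holds). Time passes only in rows, so rows that do not move let the fingers close. It gives the time, the measured TCP pose, the force, the opening and the grip force at its end, in the units of the state.
- read_state(): the state, without advancing time (a new reading comes with each control period).
- read_camera(name): name is "side" or "top" or "wrist"; returns the picture (384x512x3 uint8, red, green, blue); there is no depth.
- calibration(name): a dict with "camera_matrix" (3x3 intrinsics, pixels), "R" (3x3) and "t" (3): a world point X has camera coordinates R X + t. Camera axes: x right, y down, z forward; pixel columns grow to the right and rows downward; lengths in m; the calibration is good to about 2 mm. A picture is of the moment at which its call begins: read the wrist's pose just before it. calibration takes no time and is no camera call; for the wrist camera it gives the pose at the moment of the call.
- finish_job(): hands the job in; it is judged then, once.
Trained networks look in the newest picture that a camera, given by its name, has taken for a name from the list of things; names that differ only in an ending like _2 or _b are one class to them, and where a whole thing is asked for, a point or a joint stands for the part that bears it (a point fixed in the world has none). Each returns a list of dicts, best first, with "score" (0 to 1); they miss things now and then, are a little off and sometimes report something else, mostly with a low value. They report only what shows in the picture. A call takes as long as a camera call. They do not tell look-alikes from the thing itself.
- look_for(camera, query): "extent" ([left, top, right, bottom] in pixels, round what is visible of it).
- cut_out(camera, query): "region" (384x512 bool, what is visible of it) and "extent" ([left, top, right, bottom] in pixels, round what is visible of it).
- tip_of(camera, query): "at" ([row, column] in pixels: a listed point, or the origin of a listed thing).
The state is a dict: "time": time; "q": joint angles; "joint_vel": joint speeds; "joint_torque": joint torques, N m; "tool_pos": TCP position; "tcp_rot": TCP orientation; "wrist_force": force on the tool from outside, world axes, zero at the start; "torque": the same for the moment, N m; "width": opening from 0.0 (shut) to 1.0 (fully open); "grip_force": force on a finger pad.
Only numpy, scipy, OpenCV 4.12 (cv2) and the standard library are available. Lean on these libraries where they do the work, as an engineer would, in place of code of your own. Each camera call takes 0.05 s, during which the arm holds its last target. There are 200 camera calls.

## Task

Using only your fingers, line up the grey slide box on the scanner's loading plate and push it down the lane between the two steel guide rails until its front sits squarely against the dark end stop, then take the hand away. Neither the box nor the robot may touch either rail at any time. Do not lift or tip the box, and leave the glassware and other small items around the lane where they are.

Things in the scene. Friction and masses are not known exactly. Their poses are not given: they have to be found in the camera images.
- slide_box: grey plastic slide box with a lid seam and a blank paper label on top, a plain block 130 mm long (x), 92 mm wide (y), 40 mm tall, about 0.26 kg; loose on the loading plate before the lane's mouth, off-centre and skewed by up to 15 degrees, its +x end (front) towards the lane. It slides when pushed and stays where left. Origin: centre of its underside
- lane: the scanner's loading lane, fixed: an aluminium plate 430 x 190 mm (x -240 to 190, y -95 to 95), top 6 mm above the table. Origin on the table under the centre line; +x along the lane into the scanner (the way to push), +y the side nearer the robot. Rails at x -20 to 170; end stop face at x 170. Box home: its origin at x 105, y 0, z 6. A white housing 150 mm tall, 250 wide starts at x 190
- rail_near: dark steel guide rail on the robot's side of the lane, 190 mm long (x), 10 mm wide, 14 mm tall, its top 20 mm above the table; origin under its centre, 61 mm from the lane's centre line; its inner face is 56 mm from the centre line (the rails stand 112 mm apart)
- rail_far: the same rail on the side away from the robot
- mouth (a point): centre of the lane's mouth, between the rails' open ends, on the plate's top face. Before the mouth (lane x below -20 mm) no other item stands within 140 mm of the centre line
- stop_face (a point): foot of the end stop's face on the centre line, on the plate's top face; the stop is a dark steel bar 112 mm wide, 12 mm thick, its top 32 mm above the table
- jar: small amber jar, 44 mm across, 55 mm tall, standing on the table beside the lane on the robot's side; origin under its centre
- mailer: flat white slide mailer 82 x 32 x 16 mm lying beside the lane on the robot's side; origin under its centre, x along its length
- dish: closed petri dish 64 mm across, 17 mm tall, beyond the lane; origin under its centre
- dropper: amber dropper bottle 38 mm across, 85 mm tall, beyond the lane; origin under its centre
- brush: thin specimen brush with a 9 mm square wooden handle, 155 mm long in all, lying flat beyond the lane; origin at its middle, x along it
- beaker: small glass cup 52 mm across, 65 mm tall, beyond the lane; origin under its centre
Mind the look-alikes: they are no part of the job. Leave any blue or red look-alike of the slide_box alone.

How it is judged:
By the outcome, as a careful person would: the job done as asked, in the order asked, and still so for the second after the job is handed in, with the robot touching nothing.
It also fails if it takes over 72 s, if anything falls off the work surface, if the arm or the gripper's body presses on something with over 40 N, if the wrist force passes 120 N, or if a joint passes its speed limit or range.

## Working session

There is one attempt and no reset: what is moved stays moved. The work goes in short steps, Python scripts to look and compute and a tool call to move; the robot and the scene stay as the last step left them, time stands still between calls to the robot, and variables do not carry over. Pictures are saved under pics/ and viewed, at most 10 in all, crops included, and the job is handed in when it is done.

Besides the shell and the picture viewer there is one more tool, called as name(argument=value, ...), one argument or row to a line, values as JSON. step_arm: Moves the arm, as the interface text tells. Its arguments: {"type":"object","properties":{"targets":{"type":"array","items":{"type":"array"}},"grip_force":{"type":"number"}},"required":["targets"]}

```bash
mkdir -p pics; ls; python3 - <<'E'
from workcell import *
import cv2,numpy as np
s=read_state();print(s)
ims=[]
for c in("top","side"):
    im=read_camera(c); ims.append(im)
    k=calibration(c);print(c,np.round(k["camera_matrix"],1).tolist(),np.round(k["R"],4).tolist(),np.round(k["t"],4).tolist())
    for q in("slide_box","lane","rail_near","rail_far"):
        print(q,[(round(d["score"],2),np.round(d["extent"]).tolist()) for d in look_for(c,q)][:4])
    for q in("mouth","stop_face","slide_box"):
        print(q,[(round(d["score"],2),np.round(d["at"],1).tolist()) for d in tip_of(c,q)][:4])
    cv2.imwrite(f"pics/{c}1.png",cv2.resize(im[:,:,::-1],(800,600),interpolation=cv2.INTER_CUBIC))
E
```

```text
pics
{'time': 0.0, 'q': array([ 1.24015144e+00,  2.64717925e-01,  1.60541243e+00,  8.79045807e-06,
        1.27371233e+00, -3.68892208e-02]), 'joint_vel': array([-0.00022786,  0.00040391, -0.00082878, -0.00283622, -0.00050368,
        0.00055701]), 'joint_torque': array([ 6.05614769e-04, -5.15103078e+01, -3.67326164e+01, -2.92500727e-05,
        1.28651981e-02,  1.31133197e-05]), 'tool_pos': array([0.19524622, 0.64552809, 0.30256484]), 'tcp_rot': array([-0.45971538, -3.10734919,  0.00347196]), 'wrist_force': array([1.09798563, 0.49395358, 0.07316747]), 'torque': array([-0.01381798, -0.00099105, -0.015003  ]), 'grip_force': 0.0, 'width': 0.9980539644920009}
top [[448.1, 0.0, 255.9], [0.0, 448.1, 199.5], [0.0, 0.0, 1.0]] [[-0.0221, -0.9994, -0.0253], [-0.983, 0.0263, -0.1818], [0.1823, 0.0208, -0.983]] [-0.045, 0.5639, 0.9076]
slide_box [(0.98, [266.0, 279.0, 322.0, 345.0]), (0.97, [370.0, 244.0, 443.0, 318.0]), (0.77, [256.0, 159.0, 324.0, 225.0])]
lane [(0.75, [44.0, 139.0, 334.0, 282.0]), (0.37, [192.0, 121.0, 211.0, 142.0])]
rail_near [(0.82, [152.0, 222.0, 238.0, 240.0])]
rail_far
[... 208 characters left out ...]
249.5], [0.0, 437.4, 194.3], [0.0, 0.0, 1.0]] [[0.9956, -0.0905, 0.0262], [-0.0186, -0.4612, -0.8871], [0.0923, 0.8827, -0.4609]] [-0.5845, 0.0221, 0.963]
slide_box [(0.93, [219.0, 194.0, 291.0, 246.0]), (0.84, [84.0, 267.0, 187.0, 351.0]), (0.57, [86.0, 205.0, 156.0, 248.0])]
lane [(0.74, [278.0, 162.0, 297.0, 174.0]), (0.6, [172.0, 93.0, 322.0, 258.0])]
rail_near [(0.7, [205.0, 160.0, 221.0, 202.0])]
rail_far [(0.73, [251.0, 163.0, 275.0, 196.0]), (0.68, [174.0, 94.0, 325.0, 258.0]), (0.41, [181.0, 180.0, 194.0, 202.0])]
mouth [(0.71, [197.5, 246.2])]
stop_face [(0.68, [166.5, 230.8]), (0.6, [183.5, 213.3])]
slide_box [(0.93, [314.3, 138.4]), (0.76, [231.7, 126.5]), (0.75, [226.6, 252.4])]
```

View pics/top1.png

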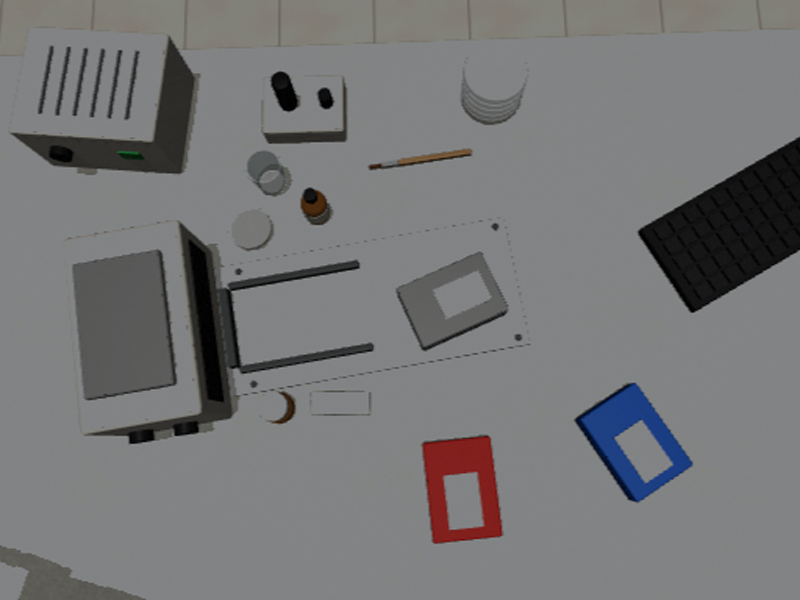

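View pics/side1.png

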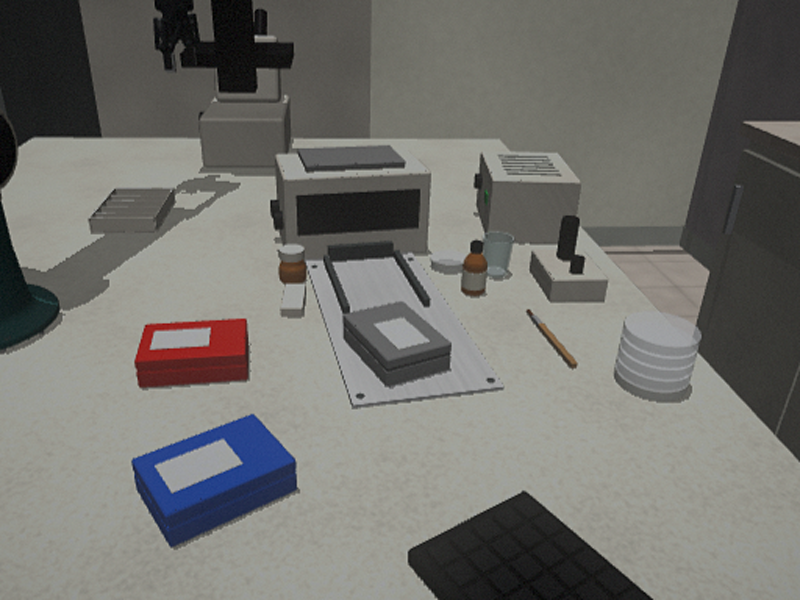

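The top view shows three candidates (native pixels): grey (290,192) on the plate, red (295,312) and blue (406,281). Only the grey one matches: grey plastic, lying on the plate before the mouth. Next I fit the lane and box poses from silhouettes, and save the confirming crop.

```bash
cat > h.py <<'E'
from workcell import *
import cv2,numpy as np
from scipy.optimize import minimize
from scipy.spatial.transform import Rotation as Ro
def proj(k,X):
    c=np.asarray(X)@np.array(k["R"]).T+np.array(k["t"]); p=c@np.array(k["camera_matrix"]).T
    return p[:,:2]/p[:,2:]
def block(x0,x1,y0,y1,z0,z1): return np.array([[x,y,z] for x in(x0,x1) for y in(y0,y1) for z in(z0,z1)])
def place(B,p):
    c,s=np.cos(p[2]),np.sin(p[2]); return np.c_[p[0]+c*B[:,0]-s*B[:,1],p[1]+s*B[:,0]+c*B[:,1],B[:,2]]
RN=block(-.02,.17,.056,.066,.006,.02); RF=block(-.02,.17,-.066,-.056,.006,.02)
BOX=block(-.065,.065,-.046,.046,.006,.046)
PLATE=np.array([[-.24,-.095,.006],[.19,-.095,.006],[.19,.095,.006],[-.24,.095,.006]])
def render(k,B,p,S=4):
    h=cv2.convexHull(proj(k,place(B,p)).astype(np.float32))
    m=np.zeros((384*S,512*S),np.uint8); cv2.fillConvexPoly(m,np.round(((h+.5)*S-.5)*16).astype(np.int32),1,shift=4)
    return cv2.resize(m.astype(np.float32),(512,384),interpolation=cv2.INTER_AREA)
def fit(items,p0):
    "items: (k,block,mask)"
    def cost(u):
        p=[u[0],u[1],u[2]/5]; c=0
        for k,B,m in items:
            r=render(k,B,p); c+=1-np.minimum(r,m).sum()/np.maximum(r,m).sum()
        return c/len(items)
    best=None;u=np.array([p0[0],p0[1],p0[2]*5])
    for d in(.02,.006):
        r=minimize(cost,u,method="Nelder-Mead",options=dict(initial_simplex=[u]+[u+d*e for e in np.eye(3)],xatol=1e-5,fatol=1e-5)); u=r.x
    return np.array([u[0],u[1],u[2]/5]),r.fun
def ray(k,px,z):
    K,R,t=(np.array(k[n]) for n in("camera_matrix","R","t"))
    d=R.T@np.linalg.solve(K,[px[0],px[1],1]); o=-R.T@t; return o+d*(z-o[2])/d[2]
def rel(box,lane):
    d=Ro.from_euler("z",-lane[2]).apply([*(box[:2]-lane[:2]),0]); return d[0]*1e3,d[1]*1e3,np.degrees(box[2]-lane[2])
E
python3 - <<'E'
from h import *
im=read_camera("top");k=calibration("top")
b=[d for d in cut_out("top","slide_box")]
gm=min(b,key=lambda d:abs(d["extent"][1]-159))
rn=cut_out("top","rail_near")[0]; rf=cut_out("top","rail_far")[0]
print([d["extent"] for d in(gm,rn,rf)])
m=ray(k,(234.4,197.4),.006); s=ray(k,(152.6,209.2),.006); print(m,s)
yaw=np.arctan2(*(s-m)[1::-1]); c,sn=np.cos(yaw),np.sin(yaw)
lane,e=fit([(k,RN,rn["region"].astype(np.float32)),(k,RF,rf["region"].astype(np.float32))],[m[0]+.02*c,m[1]+.02*sn,yaw])
g=ray(k,(287.1,194.5),.006)
box,e2=fit([(k,BOX,gm["region"].astype(np.float32))],[g[0],g[1],yaw+.2])
print("lane",lane,np.degrees(lane[2]),e,"box",box,np.degrees(box[2]),e2,"rel",rel(box,lane))
big=cv2.resize(im[:,:,::-1],None,fx=4,fy=4,interpolation=cv2.INTER_CUBIC)
for B,p,col in((RN,lane,(0,255,0)),(RF,lane,(0,255,0)),(BOX,box,(0,0,255))):
    cv2.polylines(big,[cv2.convexHull(((proj(k,place(B,p))+.5)*4).astype(np.int32))],True,col,1)
cv2.polylines(big,[((proj(k,place(PLATE,lane))+.5)*4).astype(np.int32)],True,(255,0,0),1)
cv2.imwrite("pics/fit1.png",big[500:1040,540:1340])
np.save("lane.npy",lane);np.save("box.npy",box)
E
```

```text
[[256.4, 159.9, 326.0, 225.3], [42.5, 139.3, 338.6, 279.9], [146.2, 166.7, 228.6, 186.8]]
[ 0.57716312 -0.0096574   0.006     ] [0.55513359 0.17467306 0.006     ]
lane [0.57910965 0.00990673 1.71993375] 98.54494471927207 0.5892733335494995 box [ 0.58060298 -0.1292972   1.96949454] 112.84372474485966 0.05177491903305054 rel (np.float64(-137.8805945348741), np.float64(19.20689352019899), np.float64(14.298780025587586))
```

View pics/fit1.png

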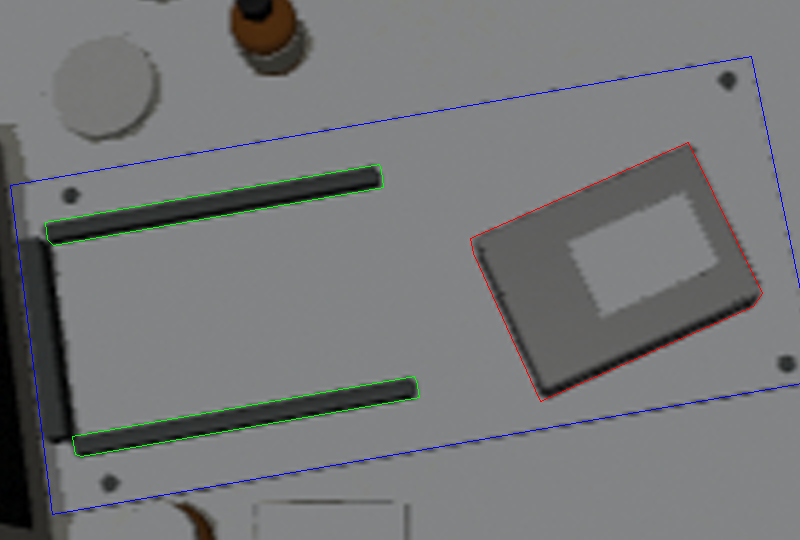

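The crop confirms the grey block with the paper label on the plate. The rail fits line up well, and the box sits at lane (-138, +19) mm, skewed 14.3°.

The plan has two steps:
1. Push the near side with two open fingertips parallel to the lane. This squares and centres the box.
2. Push the rear face with two fingertips.

```bash
sed -i 's/nose_length()/nose_length/g' h.py; python3 -c "
from h import *
go(-138,115,100,180);print(nose_length)"
```

```text
t 1.0 nose 0.0726 w 1.0 tilt [-0.  0. -1.] lane xy [686.1 284.9] tipz 231.3 q [ 1.24  0.26  1.6   0.    1.27 -0.04] F [-0.2 -0.1  0.1]
tgt [ 0.486 -0.144  0.173] tool shift [-506.7 -671.8  131.3] az(+ = -yaw) rad 2.6987
0.0726
```

step_arm(
  targets=[
    [[0,0,0],[-24,-32,0],80],
    [[0,0,0],[-24,-32,0],80],
    [[0,0,0],[-24,-32,0],80],
    [[0,0,0],[-24,-32,0],80],
    [[0,0,0],[-24,-32,0],80],
  ],
)

```text
time: 1.42
tool_pos: [0.2642, 0.4565, 0.3038]
tcp_rot: [0.459, 3.108, 0.0]
wrist_force: [0.3, -0.4, 0.7]
width: 0.935
grip_force: 0.0
```

step_arm(
  targets=[
    [[0,0,0],[-24,-32,0],80],
    [[0,0,0],[-24,-32,0],80],
    [[0,0,0],[-24,-32,0],80],
    [[0,0,0],[-24,-32,0],80],
    [[0,0,0],[-24,-32,0],80],
  ],
)

```text
time: 1.83
tool_pos: [0.3326, 0.2685, 0.3042]
tcp_rot: [0.459, 3.107, 0.001]
wrist_force: [1.1, -0.9, 0.4]
width: 0.935
grip_force: 0.0
```

step_arm(
  targets=[
    [[0,0,0],[-24,-32,0],80],
    [[0,0,0],[-24,-32,0],80],
    [[0,0,0],[-24,-32,0],80],
    [[0,0,0],[-24,-32,0],80],
    [[0,0,0],[-24,-32,0],80],
  ],
)

```text
time: 2.25
tool_pos: [0.4012, 0.0805, 0.3044]
tcp_rot: [0.459, 3.106, 0.001]
wrist_force: [0.6, 1.1, -0.4]
width: 0.939
grip_force: 0.0
```

step_arm(
  targets=[
    [[0,0,0],[-24,-32,0],80],
    [[0,0,0],[-24,-32,0],80],
    [[0,0,0],[-24,-32,0],80],
    [[0,0,0],[-24,-32,0],80],
    [[0,0,0],[-24,-32,0],80],
  ],
)

```text
time: 2.67
tool_pos: [0.4698, -0.1077, 0.3043]
tcp_rot: [0.461, 3.106, 0.0]
wrist_force: [0.6, 0.9, 0.4]
width: 0.939
grip_force: 0.0
```

step_arm(
  targets=[
    [[0,0,0.12],[0,0,0],80],
    [[0,0,0.12],[0,0,0],80],
    [[0,0,0.12],[0,0,0],80],
    [[0,0,0.12],[0,0,0],80],
    [[0,0,0.12],[0,0,0],80],
  ],
)

```text
time: 3.08
tool_pos: [0.4696, -0.1058, 0.304]
tcp_rot: [1.367, 2.828, 0.0]
wrist_force: [-0.2, 0.4, 0.2]
width: 0.935
grip_force: 0.0
```

step_arm(
  targets=[
    [[0,0,0.12],[0,0,0],80],
    [[0,0,0.12],[0,0,0],80],
    [[0,0,0.12],[0,0,0],80],
    [[0,0,0.12],[0,0,0],80],
    [[0,0,0.12],[0,0,0],80],
  ],
)

```text
time: 3.5
tool_pos: [0.4696, -0.1055, 0.3041]
tcp_rot: [2.141, 2.299, 0.0]
wrist_force: [0.0, -0.2, -0.6]
width: 0.935
grip_force: 0.0
```

step_arm(
  targets=[
    [[0,0,0.12],[0,0,0],80],
    [[0,0,0.12],[0,0,0],80],
    [[0,0,0.12],[0,0,0],80],
    [[0,0,0.12],[0,0,0],80],
    [[0,0,0.12],[0,0,0],80],
  ],
)

```text
time: 3.92
tool_pos: [0.4696, -0.1055, 0.3041]
tcp_rot: [2.725, 1.563, 0.0]
wrist_force: [0.0, -0.7, -0.5]
width: 0.938
grip_force: 0.0
```

step_arm(
  targets=[
    [[0,0,0.12],[0,0,0],80],
    [[0,0,0.12],[0,0,0],80],
    [[0,0,0.12],[0,0,0],80],
    [[0,0,0.12],[0,0,0],80],
    [[0,0,0.12],[0,0,0],80],
  ],
)

```text
time: 4.33
tool_pos: [0.4695, -0.1055, 0.304]
tcp_rot: [3.065, 0.688, 0.0]
wrist_force: [0.8, 0.2, 0.3]
width: 0.936
grip_force: 0.0
```

```bash
python3 -c "
from h import *
go(-138,115,100,180)
s=read_state();k=calibration('wrist');im=read_camera('wrist')
print(k)
o=-np.array(k['R']).T@k['t'];print('cam',o)
lane=np.load('lane.npy');box=np.load('box.npy')
for B,p in((RN,lane),(RF,lane),(BOX,box)): cv2.polylines(im,[cv2.convexHull(proj(k,place(B,p)).astype(np.int32))],True,(255,0,0),1)
cv2.imwrite('pics/w1.png',im[:,:,::-1])
"
```

```text
t 4.33 nose 0.0726 w 0.94 tilt [ 3.e-04 -1.e-04 -1.e+00] lane xy [-97.8 125.5] tipz 231.4 q [-0.27 -0.11  2.   -0.    1.25  0.86] F [0.8 0.2 0.3]
tgt [ 0.486 -0.144  0.173] tool shift [ -1.6  41.4 131.4] az(+ = -yaw) rad 0.2927
{'camera_matrix': array([[345.78943603,   0.        , 248.61539834],
       [  0.        , 345.78943603, 192.28789616],
       [  0.        ,   0.        ,   1.        ]]), 'R': array([[ 0.42769791, -0.90392084,  0.0012667 ],
       [-0.86455112, -0.40865992,  0.29248663],
       [-0.26386711, -0.12619105, -0.95626877]]), 't': array([-0.29805226,  0.32553518,  0.48854095])}
cam [ 0.53782803 -0.07473297  0.37233931]
```

View pics/w1.png

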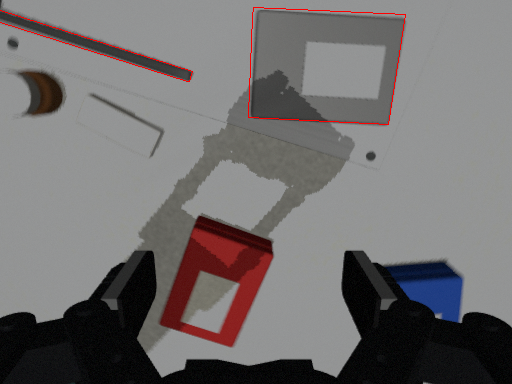

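The overlay lands on the near rail and the box in the wrist view too (box outline at 250–405 × 8–124 px), so the poses hold. Next I square the tool with the lane and go down beside the box's near side.

step_arm(
  targets=[
    [[0,0,0.12],[0,0,0],80],
    [[0,0,0.12],[0,0,0],80],
    [[0,0,0.053],[0,0,0],80],
    [[0,0,0],[15,20,0],80],
    [[0,0,0],[0,20,0],80],
  ],
)

```text
time: 4.8
tool_pos: [0.492, -0.1425, 0.3043]
tcp_rot: [3.131, 0.25, 0.004]
wrist_force: [-0.5, 0.0, 0.5]
width: 0.937
grip_force: 0.0
```

step_arm(
  targets=[
    [[0,0,0],[0,0,40],80],
    [[0,0,0],[0,0,40],80],
    [[0,0,0],[0,0,30],80],
    [[0,0,0],[0,0,20],80],
    [[0,0,0],[0,0,0],80],
  ],
)

```text
time: 5.22
tool_pos: [0.4869, -0.1416, 0.1686]
tcp_rot: [-3.128, -0.246, 0.014]
wrist_force: [-0.6, 1.1, -0.6]
width: 0.937
grip_force: 0.0
```

```bash
python3 -c "
from h import *
go(-138,110,15,180)
"
```

```text
t 5.22 nose 0.0726 w 0.94 tilt [-0.0095  0.0033 -0.9999] lane xy [-136.1  113.7] tipz 96.0 q [-0.33  0.08  2.09 -0.    0.99  1.08] F [-0.6  1.1 -0.6]
tgt [ 0.491 -0.143  0.088] tool shift [ 4.4  2.3 81. ] az(+ = -yaw) rad 0.0078
```

step_arm(
  targets=[
    [[0,0,0],[2,2,30],80],
    [[0,0,0],[2,0,30],80],
    [[0,0,0],[0,0,15],80],
    [[0,0,0],[0,0,5],80],
    [[0,0,0],[0,0,0],80],
  ],
)

```text
time: 5.63
tool_pos: [0.4947, -0.144, 0.0937]
tcp_rot: [-3.132, -0.245, 0.002]
wrist_force: [0.3, 0.4, 0.7]
width: 0.936
grip_force: 0.0
```

```bash
python3 -c "
from h import *
go(-138,110,15,180)
"
```

```text
t 5.63 nose 0.0726 w 0.94 tilt [-1.3e-03  4.0e-04 -1.0e+00] lane xy [-139.7  106.4] tipz 21.1 q [-0.33  0.2   2.12 -0.    0.83  1.08] F [0.3 0.4 0.7]
tgt [ 0.491 -0.143  0.088] tool shift [-3.6 -1.7  6.1] az(+ = -yaw) rad 0.0068
```

step_arm(
  targets=[
    [[0,0,0.007],[0,0,6],80],
    [[0,0,0],[6,0,0],80],
    [[0,0,0],[6,0,0],80],
    [[0,0,0],[5,0,0],80],
    [[0,0,0],[5,0,0],80],
  ],
)

```text
time: 6.05
tool_pos: [0.5177, -0.1409, 0.0888]
tcp_rot: [3.132, 0.233, 0.002]
wrist_force: [-0.8, 0.0, 0.3]
width: 0.934
grip_force: 0.6
```

step_arm(
  targets=[
    [[0,0,0],[5,0,0],80],
    [[0,0,0],[5,0,0],80],
    [[0,0,0],[4,0,0],80],
    [[0,0,0],[3,0,0],80],
    [[0,0,0],[0,0,0],80],
  ],
)

```text
time: 6.47
tool_pos: [0.5342, -0.1383, 0.088]
tcp_rot: [3.133, 0.232, 0.001]
wrist_force: [0.8, -0.3, 0.7]
width: 0.937
grip_force: 0.0
```

```bash
cat >> h.py <<'E'
def see(cam,name,save=True,p0=None,occl=None):
    "refit the grey box from its colour-checked cut-out"
    im=read_camera(cam);k=calibration(cam);lane=np.load("lane.npy");box=np.load("box.npy") if p0 is None else np.array(p0)
    c=proj(k,place(np.array([[0,0,.046]]),box))[0]
    for d in cut_out(cam,"slide_box"):
        px=im[d["region"]].astype(float).mean(0); 
        if np.ptp(px)<25:
            b,e=fit([(k,BOX,d["region"].astype(np.float32))],box); print(cam,round(d["score"],2),np.round(d["extent"]),"box rel",np.round(rel(b,lane),1),"1-IoU",round(e,3)); break
    else: print("no box"); b=box
    big=cv2.resize(im[:,:,::-1],None,fx=4,fy=4,interpolation=cv2.INTER_CUBIC)
    for B,p,col in((RN,lane,(0,255,0)),(RF,lane,(0,255,0)),(BOX,b,(0,0,255))):
        cv2.polylines(big,[cv2.convexHull(((proj(k,place(B,p))+.5)*4).astype(np.int32))],True,col,1)
    x,y=(c*4).astype(int); x=np.clip(x-480,0,2048-800); y=np.clip(y-300,0,1536-600)
    cv2.imwrite(f"pics/{name}.png",big[y:y+600,x:x+800])
    return b
E
python3 -c "
from h import *
go(-138,57,15,180)
see('top','p1')
see('side','p1s')
"
```

```text
t 6.47 nose 0.0726 w 0.94 tilt [ 9.e-04 -2.e-04 -1.e+00] lane xy [-139.9   66.4] tipz 15.4 q [-0.3   0.26  2.05  0.    0.83  1.12] F [ 0.8 -0.3  0.7]
tgt [ 0.543 -0.135  0.088] tool shift [ 9.4 -1.9  0.4] az(+ = -yaw) rad -0.0011
top 0.43 [256. 169. 277. 210.] box rel [-103.4   -1.6   14. ] 1-IoU 0.969
side 0.88 [244. 194. 297. 248.] box rel [-142.2    5.    14.2] 1-IoU 0.246
```

View pics/p1s.png

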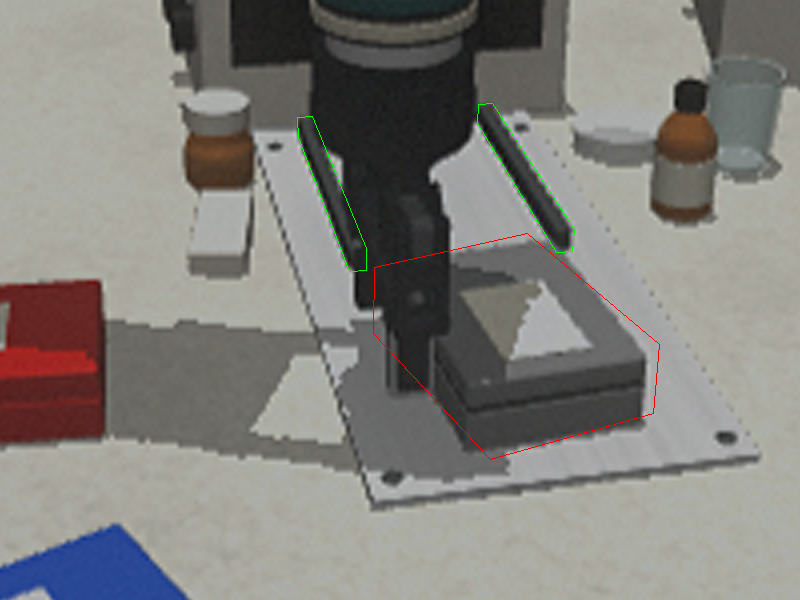

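The box now looks nearly parallel to the lane, but the hand hides part of it and spoils the fit. I'll back off and lift for a clear view.

step_arm(
  targets=[
    [[0,0,0],[-10,0,0],80],
    [[0,0,0],[-15,0,-5],80],
    [[0,0,0],[0,0,-40],80],
    [[0,0,0],[0,0,-40],80],
    [[0,0,0],[0,0,-40],80],
  ],
)

```text
time: 7.08
tool_pos: [0.5065, -0.1419, 0.2131]
tcp_rot: [-3.132, -0.231, 0.005]
wrist_force: [0.6, -0.8, 0.4]
width: 0.932
grip_force: 0.0
```

step_arm(
  targets=[
    [[0,0,0],[-15,0,-38],80],
    [[0,0,0],[-15,0,-30],80],
    [[0,0,0],[0,0,0],80],
    [[0,0,0],[0,0,0],80],
  ],
)

```text
time: 7.42
tool_pos: [0.4791, -0.147, 0.2836]
tcp_rot: [3.131, 0.23, 0.008]
wrist_force: [-0.9, -0.1, -0.9]
width: 0.934
grip_force: 0.0
```

```bash
python3 -c "
from h import *
go(-138,57,15,180)
lane=np.load('lane.npy');p=[*place(np.array([[-.138,-.002,0]]),lane)[0][:2],lane[2]]
see('wrist','p2',p0=p)
see('side','p2s',p0=p)
see('top','p2t',p0=p)
"
```

```text
t 7.42 nose 0.0726 w 0.93 tilt [ 0.0054 -0.002  -1.    ] lane xy [-140.3  122.3] tipz 211.0 q [-0.35 -0.06  1.99 -0.    1.2   1.08] F [-0.9 -0.1 -0.9]
tgt [ 0.543 -0.135  0.088] tool shift [ 64.3  -3.  196.3] az(+ = -yaw) rad -0.0022
wrist 0.77 [166.   1. 331.  98.] box rel [-143.7    5.4    5. ] 1-IoU 0.029
side 0.72 [168.  94. 323. 261.] box rel [47.2 50.8 -0.6] 1-IoU 0.858
top 0.64 [257. 171. 266. 200.] box rel [-118.8  -24.4   -0.4] 1-IoU 0.939
```

View pics/p2.png

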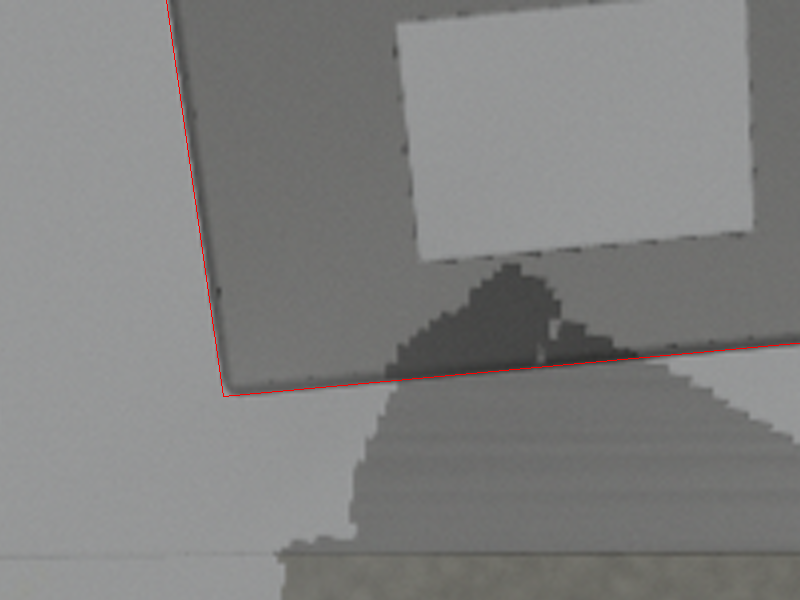

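The wrist view is clear: the box outline fits to 3%, at lane (-143.7, +5.4), skewed 5.0°. The fingers' half depth is about 11 mm, as assumed. I'll go back down and finish the side push to tool y = 57.

step_arm(
  targets=[
    [[0,0,0],[12,4,36],80],
    [[0,0,0],[12,0,38],80],
    [[0,0,0],[12,0,38],80],
    [[0,0,0],[0,0,35],80],
    [[0,0,0],[0,0,30],80],
  ],
)

```text
time: 8.13
tool_pos: [0.5143, -0.1443, 0.1001]
tcp_rot: [-3.131, -0.233, 0.006]
wrist_force: [-0.6, 0.3, -0.5]
width: 0.938
grip_force: 0.0
```

step_arm(
  targets=[
    [[0,0,0],[0,0,16],80],
    [[0,0,0],[0,0,0],80],
  ],
)

```text
time: 8.3
tool_pos: [0.511, -0.1435, 0.0818]
tcp_rot: [-3.128, -0.232, 0.017]
wrist_force: [0.3, -1.5, -0.5]
width: 0.932
grip_force: 0.0
```

```bash
python3 -c "
from h import *
go(-144,57,15,180)"
```

```text
t 8.3 nose 0.0726 w 0.93 tilt [-0.0113  0.0037 -0.9999] lane xy [-141.6   90.2] tipz 9.2 q [-0.32  0.25  2.09 -0.    0.82  1.1 ] F [ 0.3 -1.5 -0.5]
tgt [ 0.544 -0.141  0.088] tool shift [33.1  2.4 -6.2] az(+ = -yaw) rad -0.001
```

step_arm(
  targets=[
    [[0,0,0],[4,2,-6],80],
    [[0,0,0],[8,0,0],80],
    [[0,0,0],[5,0,0],80],
    [[0,0,0],[5,0,0],80],
    [[0,0,0],[4,0,0],80],
  ],
)

```text
time: 8.72
tool_pos: [0.5428, -0.1434, 0.0956]
tcp_rot: [3.132, 0.233, 0.004]
wrist_force: [-1.6, 0.2, 0.4]
width: 0.936
grip_force: 0.7
```

step_arm(
  targets=[
    [[0,0,0],[2,0,0],80],
    [[0,0,0],[0,0,0],80],
    [[0,0,0],[0,0,0],80],
  ],
)

```text
time: 8.97
tool_pos: [0.5435, -0.1429, 0.0942]
tcp_rot: [3.133, 0.232, 0.001]
wrist_force: [0.7, 0.5, -0.2]
width: 0.935
grip_force: 0.0
```

```bash
python3 -c "
from h import *
go(-144,57,15,180)"
```

```text
t 8.97 nose 0.0726 w 0.93 tilt [ 9.e-04 -2.e-04 -1.e+00] lane xy [-145.8   57.9] tipz 21.6 q [-0.3   0.27  2.02  0.    0.85  1.12] F [ 0.7  0.5 -0.2]
tgt [ 0.544 -0.141  0.088] tool shift [ 0.9 -1.8  6.6] az(+ = -yaw) rad -0.0012
```

step_arm(
  targets=[
    [[0,0,0],[1,0,0],80],
    [[0,0,0],[0,0,0],80],
    [[0,0,0],[-12,0,0],80],
    [[0,0,0],[-20,0,0],80],
    [[0,0,0],[0,0,-40],80],
  ],
)

```text
time: 9.38
tool_pos: [0.5015, -0.145, 0.1248]
tcp_rot: [-3.125, -0.231, 0.033]
wrist_force: [-1.4, 0.4, -2.2]
width: 0.938
grip_force: 0.0
```

step_arm(
  targets=[
    [[0,0,0],[0,0,-40],80],
    [[0,0,0],[-12,0,-39],80],
    [[0,0,0],[-12,0,-39],80],
    [[0,0,0],[-12,0,-30],80],
    [[0,0,0],[0,0,0],80],
  ],
)

```text
time: 9.8
tool_pos: [0.4778, -0.1543, 0.2895]
tcp_rot: [3.128, 0.23, 0.016]
wrist_force: [0.5, -0.2, 1.3]
width: 0.933
grip_force: 0.0
```

step_arm(
  targets=[
    [[0,0,0],[0,0,0],80],
    [[0,0,0],[0,0,0],80],
  ],
)

```text
time: 9.97
tool_pos: [0.476, -0.1527, 0.2812]
tcp_rot: [-3.133, -0.231, 0.001]
wrist_force: [-0.4, -0.4, -0.6]
width: 0.939
grip_force: 0.0
```

```bash
python3 -c "
from h import *
go(-250,0,100,-90)
lane=np.load('lane.npy');p=[*place(np.array([[-.144,0,0]]),lane)[0][:2],lane[2]]
np.save('box.npy',see('wrist','p3',p0=p))
"
```

```text
t 9.97 nose 0.0726 w 0.94 tilt [-5.e-04  2.e-04 -1.e+00] lane xy [-145.5  126.2] tipz 208.6 q [-0.36 -0.05  2.    0.    1.2   1.06] F [-0.4 -0.4 -0.6]
tgt [ 0.616 -0.237  0.173] tool shift [126.4 104.3 108.5] az(+ = -yaw) rad -1.5726
wrist 0.98 [163.   0. 329.  79.] box rel [-144.3   -1.     0.8] 1-IoU 0.028
```

The box is at lane (-144.3, -1.0), skewed 0.8°. Next I move behind it, turn 90° and push from the rear with the fingers opened to 60 mm.

step_arm(
  targets=[
    [[0,0,0],[31,26,0],60],
    [[0,0,0],[31,26,0],60],
    [[0,0,0],[31,26,0],60],
    [[0,0,0],[32,26,0],60],
    [[0,0,0],[0,0,0],60],
  ],
)

```text
time: 10.48
tool_pos: [0.6202, -0.2403, 0.2762]
tcp_rot: [-3.132, -0.231, 0.004]
wrist_force: [0.2, 0.9, -1.3]
width: 0.703
grip_force: 0.0
```

step_arm(
  targets=[
    [[0,0,-0.121],[0,0,0],60],
    [[0,0,-0.121],[0,0,0],60],
    [[0,0,-0.121],[0,0,0],60],
    [[0,0,-0.121],[0,0,0],60],
    [[0,0,-0.121],[0,0,0],60],
  ],
)

```text
time: 10.9
tool_pos: [0.6151, -0.2368, 0.2787]
tcp_rot: [-2.915, -1.163, 0.006]
wrist_force: [-0.8, -0.0, -0.6]
width: 0.701
grip_force: 0.0
```

step_arm(
  targets=[
    [[0,0,-0.121],[0,0,0],60],
    [[0,0,-0.121],[0,0,0],60],
    [[0,0,-0.121],[0,0,0],60],
    [[0,0,-0.121],[0,0,0],60],
    [[0,0,-0.121],[0,0,0],60],
  ],
)

```text
time: 11.32
tool_pos: [0.615, -0.2367, 0.2789]
tcp_rot: [-2.436, -1.978, 0.003]
wrist_force: [-0.3, 0.6, -0.3]
width: 0.7
grip_force: 0.0
```

step_arm(
  targets=[
    [[0,0,-0.121],[0,0,0],60],
    [[0,0,-0.121],[0,0,0],60],
    [[0,0,-0.121],[0,0,0],60],
    [[0,0,0],[0,0,35],60],
    [[0,0,0],[0,0,35],60],
  ],
)

```text
time: 11.73
tool_pos: [0.6171, -0.2376, 0.2121]
tcp_rot: [2.045, 2.38, 0.002]
wrist_force: [0.3, -0.6, -1.5]
width: 0.705
grip_force: 0.0
```

```bash
python3 -c "
from h import *
go(-245,0,24,-90)
np.save('box.npy',see('wrist','p4'))
"
```

```text
t 11.73 nose 0.0726 w 0.71 tilt [ 0.0036 -0.0015 -1.    ] lane xy [-250.4   -0.8] tipz 139.5 q [-0.41  0.3   1.73 -0.    1.11 -0.56] F [ 0.3 -0.6 -1.5]
tgt [ 0.616 -0.232  0.097] tool shift [  5.6  -1.2 115.5] az(+ = -yaw) rad 0.0016
wrist 0.97 [172.   2. 324. 137.] box rel [-138.7    4.7    0.8] 1-IoU 0.066
```

View pics/p4.png

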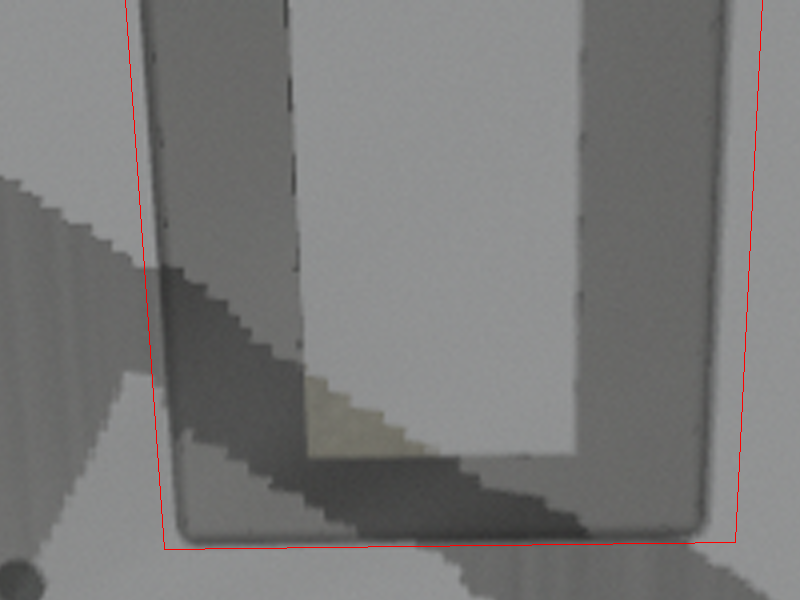

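The outline is a size too large because the arm was still settling during that shot. I'll move down a bit, let it settle, and measure again.

step_arm(
  targets=[
    [[0,0,0],[0,0,0],60],
    [[0,0,0],[0,0,0],60],
    [[0,0,0],[0,0,0],60],
  ],
)

```text
time: 12.08
tool_pos: [0.6171, -0.2377, 0.2141]
tcp_rot: [2.047, 2.379, 0.002]
wrist_force: [0.2, 0.7, 0.0]
width: 0.706
grip_force: 0.0
```

```bash
python3 -c "
from h import *
go(-245,0,24,-90)
lane=np.load('lane.npy');p=[*place(np.array([[-.144,0,0]]),lane)[0][:2],lane[2]]
np.save('box.npy',see('wrist','p5',p0=p))
"
```

```text
t 12.08 nose 0.0726 w 0.71 tilt [ 0.003  -0.0013 -1.    ] lane xy [-250.5   -0.8] tipz 141.5 q [-0.41  0.3   1.73  0.    1.11 -0.56] F [0.2 0.7 0. ]
tgt [ 0.616 -0.232  0.097] tool shift [  5.7  -1.1 117.5] az(+ = -yaw) rad 0.0009
wrist 0.96 [175.   0. 322. 136.] box rel [-144.7   -1.9    0.2] 1-IoU 0.028
```

step_arm(
  targets=[
    [[0,0,0],[0,0,40],60],
    [[0,0,0],[0,0,38],60],
    [[0,0,0],[0,0,25],60],
    [[0,0,0],[0,0,12],60],
    [[0,0,0],[0,0,0],60],
  ],
)

```text
time: 12.6
tool_pos: [0.6141, -0.2365, 0.0942]
tcp_rot: [-2.046, -2.378, 0.002]
wrist_force: [0.3, 0.4, -0.3]
width: 0.704
grip_force: 0.0
```

step_arm(
  targets=[
    [[0,0,0],[0,0,0],60],
    [[0,0,0],[0,0,0],60],
  ],
)

```text
time: 12.77
tool_pos: [0.6178, -0.2381, 0.0997]
tcp_rot: [2.046, 2.378, 0.002]
wrist_force: [-0.4, -0.2, 0.7]
width: 0.703
grip_force: 0.0
```

```bash
python3 -c "
from h import *
go(-225,-1,24,-90)
"
```

```text
t 12.77 nose 0.0726 w 0.7 tilt [ 0.0043 -0.0018 -1.    ] lane xy [-251.    -1.4] tipz 27.1 q [-0.41  0.42  1.8   0.    0.92 -0.56] F [-0.4 -0.2  0.7]
tgt [ 0.614 -0.212  0.097] tool shift [26.  -0.4  3. ] az(+ = -yaw) rad 0.0008
```

step_arm(
  targets=[
    [[0,0,0],[12,0,1],60],
    [[0,0,0],[10,0,1],60],
    [[0,0,0],[5,0,0],60],
    [[0,0,0],[5,0,0],60],
    [[0,0,0],[7,0,0],60],
  ],
)

```text
time: 13.18
tool_pos: [0.6105, -0.1984, 0.0957]
tcp_rot: [2.047, 2.381, 0.0]
wrist_force: [0.2, -2.0, 1.0]
width: 0.704
grip_force: 0.9
```

step_arm(
  targets=[
    [[0,0,0],[8,0,0],60],
    [[0,0,0],[8,0,0],60],
    [[0,0,0],[8,0,0],60],
    [[0,0,0],[8,0,0],60],
    [[0,0,0],[5,0,0],60],
  ],
)

```text
time: 13.6
tool_pos: [0.6042, -0.1609, 0.0948]
tcp_rot: [-2.048, -2.382, 0.0]
wrist_force: [0.5, -1.4, 1.0]
width: 0.703
grip_force: 0.9
```

step_arm(
  targets=[
    [[0,0,0],[2,0,0],60],
    [[0,0,0],[0,0,0],60],
    [[0,0,0],[0,0,0],60],
  ],
)

```text
time: 13.85
tool_pos: [0.6038, -0.1597, 0.0944]
tcp_rot: [-2.048, -2.381, 0.0]
wrist_force: [0.4, 0.1, -0.4]
width: 0.705
grip_force: 0.0
```

```bash
python3 -c "
from h import *
go(29,-1,24,-90)
lane=np.load('lane.npy');p=[*place(np.array([[-.096,-.001,0]]),lane)[0][:2],lane[2]]
see('wrist','p6',p0=p)
see('side','p6s',p0=p)
"
```

```text
t 13.85 nose 0.0726 w 0.7 tilt [-1.e-03  7.e-04 -1.e+00] lane xy [-171.4    0.8] tipz 21.8 q [-0.3   0.37  1.88  0.    0.89 -0.45] F [ 0.4  0.1 -0.4]
tgt [0.576 0.039 0.097] tool shift [200.4   2.   -2. ] az(+ = -yaw) rad 0.0011
wrist 0.8 [107.   0. 404. 258.] box rel [-94.2  -1.8   0.1] 1-IoU 0.04
side 0.81 [233. 187. 291. 232.] box rel [-94.4  -1.9  -0. ] 1-IoU 0.476
```

View pics/p6.png

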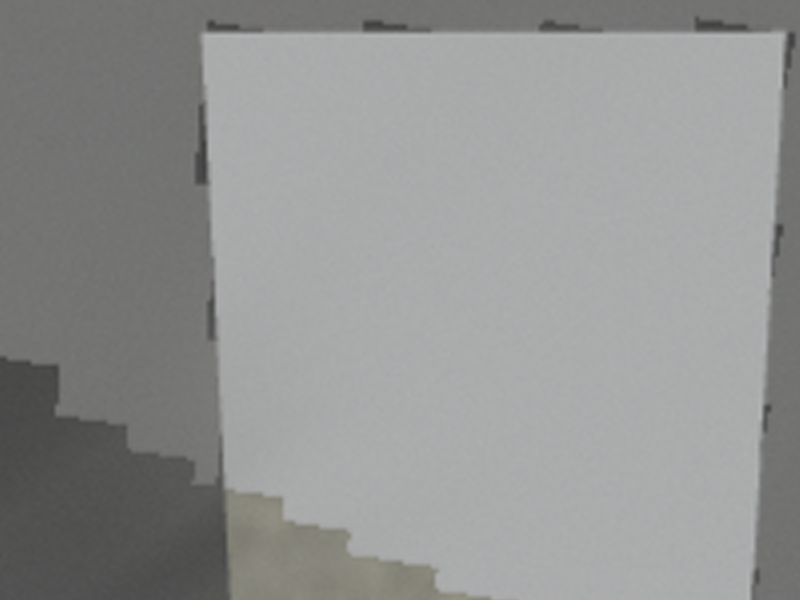

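The box is tracking straight at (-94.2, -1.8), skewed 0.1°, with 8 mm clear to each rail. The view shows only the box top and its label, label edges parallel to the picture. Next I push on into the lane, with the fingers raised 3 mm.

step_arm(
  targets=[
    [[0,0,0],[5,0,-3],60],
    [[0,0,0],[8,0,0],60],
    [[0,0,0],[8,0,0],60],
    [[0,0,0],[8,0,0],60],
    [[0,0,0],[8,0,0],60],
  ],
)

```text
time: 14.47
tool_pos: [0.5988, -0.1228, 0.0983]
tcp_rot: [2.048, 2.381, 0.0]
wrist_force: [0.4, -1.7, 0.5]
width: 0.702
grip_force: 1.0
```

step_arm(
  targets=[
    [[0,0,0],[8,0,0],60],
    [[0,0,0],[8,0,0],60],
    [[0,0,0],[8,0,0],60],
    [[0,0,0],[8,0,0],60],
    [[0,0,0],[5,0,0],60],
  ],
)

```text
time: 14.88
tool_pos: [0.5928, -0.0858, 0.0978]
tcp_rot: [-2.048, -2.382, 0.0]
wrist_force: [0.3, -1.6, 0.3]
width: 0.707
grip_force: 0.9
```

step_arm(
  targets=[
    [[0,0,0],[2,0,0],60],
    [[0,0,0],[0,0,0],60],
    [[0,0,0],[0,0,0],60],
  ],
)

```text
time: 15.13
tool_pos: [0.5925, -0.0846, 0.0975]
tcp_rot: [-2.048, -2.381, 0.0]
wrist_force: [-0.4, 0.5, -0.8]
width: 0.701
grip_force: 0.0
```

```bash
python3 -c "
from h import *
go(28,-1,24,-90)
lane=np.load('lane.npy');p=[*place(np.array([[-.018,-.001,0]]),lane)[0][:2],lane[2]]
b=see('wrist','p7',p0=p)
im=read_camera('wrist');k=calibration('wrist')
for B,q in((RN,lane),(RF,lane),(BOX,b)): cv2.polylines(im,[cv2.convexHull(proj(k,place(B,q)).astype(np.int32))],True,(255,0,0),1)
cv2.imwrite('pics/w7.png',cv2.resize(im[:,:,::-1],(800,600)))
"
```

```text
t 15.13 nose 0.0726 w 0.7 tilt [-1.e-03  5.e-04 -1.e+00] lane xy [-95.5   0.8] tipz 24.9 q [-0.18  0.33  1.94  0.    0.88 -0.33] F [-0.4  0.5 -0.8]
tgt [0.576 0.038 0.097] tool shift [123.5   2.    1. ] az(+ = -yaw) rad 0.001
wrist 0.67 [114.   0. 400. 254.] box rel [-18.1  -2.2   0.1] 1-IoU 0.038
```

View pics/w7.png

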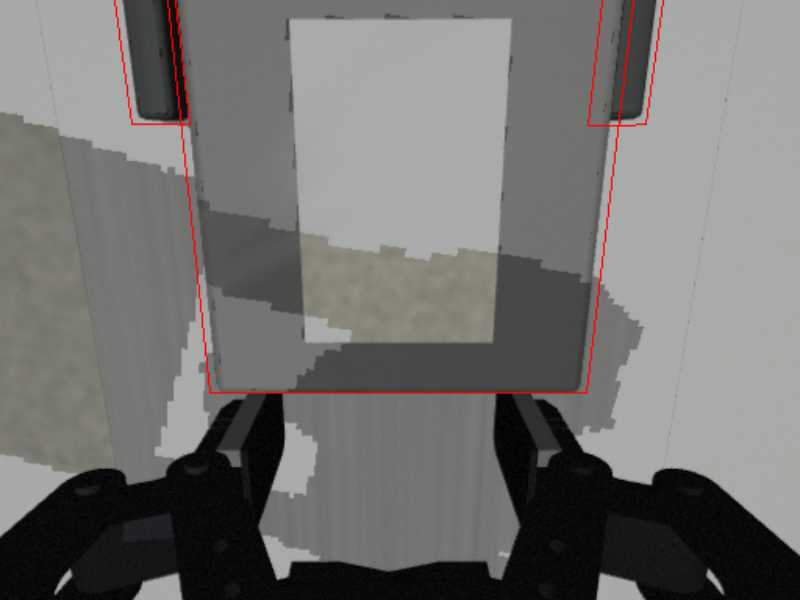

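The rails are visible on both sides (inner edges about 189 px left, right rail just outside the box at about 612 px). The box is about 2–3 mm to the far side and parallel, leaving at least 7 mm clear. I carry on straight.

step_arm(
  targets=[
    [[0,0,0],[6,0,0],60],
    [[0,0,0],[8,0,0],60],
    [[0,0,0],[8,0,0],60],
    [[0,0,0],[8,0,0],60],
    [[0,0,0],[8,0,0],60],
  ],
)

```text
time: 15.7
tool_pos: [0.5869, -0.0464, 0.0978]
tcp_rot: [-2.048, -2.382, 0.0]
wrist_force: [0.7, -1.2, -0.9]
width: 0.699
grip_force: 0.5
```

step_arm(
  targets=[
    [[0,0,0],[8,0,0],60],
    [[0,0,0],[8,0,0],60],
    [[0,0,0],[8,0,0],60],
    [[0,0,0],[8,0,0],60],
    [[0,0,0],[8,0,0],60],
  ],
)

```text
time: 16.12
tool_pos: [0.581, -0.0069, 0.0979]
tcp_rot: [-2.048, -2.382, 0.0]
wrist_force: [0.5, -1.0, -0.7]
width: 0.705
grip_force: 0.5
```

step_arm(
  targets=[
    [[0,0,0],[8,0,0],60],
    [[0,0,0],[8,0,0],60],
    [[0,0,0],[6,0,0],60],
    [[0,0,0],[4,0,0],60],
    [[0,0,0],[3,0,0],60],
  ],
)

```text
time: 16.53
tool_pos: [0.5768, 0.0214, 0.0979]
tcp_rot: [2.048, 2.382, -0.0]
wrist_force: [-0.1, -1.2, -0.9]
width: 0.699
grip_force: 0.5
```

```bash
python3 -c "
from h import *
go(28,-1,24,-90)
lane=np.load('lane.npy');p=[*place(np.array([[.09,-.002,0]]),lane)[0][:2],lane[2]]
go(28,-1,24,-90)
b=see('wrist','p8',p0=p)
"
```

```text
t 16.53 nose 0.0726 w 0.7 tilt [-0.e+00 -1.e-04 -1.e+00] lane xy [11.7  0.6] tipz 25.3 q [-0.01  0.29  1.99 -0.    0.86 -0.16] F [-0.1 -1.2 -0.9]
tgt [0.576 0.038 0.097] tool shift [16.3  1.6  1.3] az(+ = -yaw) rad 0.0013
t 16.53 nose 0.0726 w 0.7 tilt [-0.e+00 -1.e-04 -1.e+00] lane xy [11.7  0.6] tipz 25.3 q [-0.01  0.29  1.99 -0.    0.86 -0.16] F [-0.1 -1.2 -0.9]
tgt [0.576 0.038 0.097] tool shift [16.3  1.6  1.3] az(+ = -yaw) rad 0.0013
wrist 0.8 [112.   1. 397. 253.] box rel [88.9 -1.9  0.1] 1-IoU 0.042
```

16 mm remain, so I close in slowly and watch the force.

step_arm(
  targets=[
    [[0,0,0],[3,0,0],60],
    [[0,0,0],[3,0,0],60],
    [[0,0,0],[3,0,0],60],
    [[0,0,0],[2,0,0],60],
    [[0,0,0],[1,0,0],60],
  ],
)

```text
time: 17.05
tool_pos: [0.5751, 0.0328, 0.098]
tcp_rot: [2.049, 2.382, 0.0]
wrist_force: [0.4, -1.8, 0.3]
width: 0.701
grip_force: 0.7
```

step_arm(
  targets=[
    [[0,0,0],[1,0,0],60],
    [[0,0,0],[1,0,0],60],
  ],
)

```text
time: 17.22
tool_pos: [0.5749, 0.0346, 0.098]
tcp_rot: [2.049, 2.381, 0.0]
wrist_force: [1.1, -1.7, 0.2]
width: 0.704
grip_force: 0.7
```

step_arm(
  targets=[
    [[0,0,0],[1,0,0],60],
    [[0,0,0],[0,0,0],60],
  ],
)

```text
time: 17.38
tool_pos: [0.5747, 0.0358, 0.098]
tcp_rot: [2.049, 2.382, 0.0]
wrist_force: [-0.0, -1.4, -0.3]
width: 0.7
grip_force: 0.4
```

step_arm(
  targets=[
    [[0,0,0],[1,0,0],60],
    [[0,0,0],[0.5,0,0],60],
  ],
)

```text
time: 17.55
tool_pos: [0.5744, 0.0371, 0.0979]
tcp_rot: [2.049, 2.381, 0.0]
wrist_force: [0.7, -0.8, -0.6]
width: 0.704
grip_force: 0.8
```

step_arm(
  targets=[
    [[0,0,0],[1,0,0],60],
    [[0,0,0],[0,0,0],60],
  ],
)

```text
time: 17.72
tool_pos: [0.5743, 0.0382, 0.098]
tcp_rot: [2.049, 2.382, 0.0]
wrist_force: [0.5, -1.4, 0.8]
width: 0.704
grip_force: 0.6
```

step_arm(
  targets=[
    [[0,0,0],[1,0,0],60],
    [[0,0,0],[0,0,0],60],
  ],
)

```text
time: 17.88
tool_pos: [0.5741, 0.0392, 0.0979]
tcp_rot: [2.049, 2.382, 0.0]
wrist_force: [0.6, -1.1, 1.3]
width: 0.7
grip_force: 0.6
```

step_arm(
  targets=[
    [[0,0,0],[1,0,0],60],
    [[0,0,0],[0,0,0],60],
  ],
)

```text
time: 18.05
tool_pos: [0.574, 0.0402, 0.0979]
tcp_rot: [2.049, 2.382, 0.0]
wrist_force: [1.3, -0.6, 0.7]
width: 0.702
grip_force: 0.7
```

step_arm(
  targets=[
    [[0,0,0],[1,0,0],60],
    [[0,0,0],[0,0,0],60],
  ],
)

```text
time: 18.22
tool_pos: [0.5738, 0.0412, 0.0979]
tcp_rot: [-2.049, -2.382, -0.0]
wrist_force: [0.3, -1.4, 1.0]
width: 0.707
grip_force: 0.7
```

```bash
python3 -c "
from h import *
lane=np.load('lane.npy');p=[*place(np.array([[.105,-.002,0]]),lane)[0][:2],lane[2]]
go(28,-1,24,-90)
b=see('wrist','p9',p0=p)
"
```

```text
t 18.22 nose 0.0726 w 0.71 tilt [ 0.e+00  1.e-04 -1.e+00] lane xy [31.7  0.6] tipz 25.3 q [ 0.03  0.29  1.99  0.    0.86 -0.12] F [ 0.3 -1.4  1. ]
tgt [0.576 0.038 0.097] tool shift [-3.7  1.6  1.3] az(+ = -yaw) rad 0.0009
wrist 0.89 [110.   1. 399. 256.] box rel [108.7  -2.4   0. ] 1-IoU 0.041
```

The force is still friction only, so the lane's x estimate is a few mm off. I keep on in 1 mm steps until contact with the stop.

step_arm(
  targets=[
    [[0,0,0],[1,0,0],60],
    [[0,0,0],[0,0,0],60],
  ],
)

```text
time: 18.48
tool_pos: [0.5738, 0.0416, 0.0979]
tcp_rot: [2.047, 2.381, -0.001]
wrist_force: [1.2, -4.5, 0.3]
width: 0.704
grip_force: 2.2
```

step_arm(
  targets=[
    [[0,0,0],[1,0,0],60],
    [[0,0,0],[0,0,0],60],
  ],
)

```text
time: 18.65
tool_pos: [0.5738, 0.0417, 0.0979]
tcp_rot: [2.046, 2.381, -0.002]
wrist_force: [1.8, -7.3, 0.1]
width: 0.697
grip_force: 4.2
```

step_arm(
  targets=[
    [[0,0,0],[1,0,0],60],
    [[0,0,0],[0,0,0],60],
  ],
)

```text
time: 18.82
tool_pos: [0.5738, 0.0418, 0.098]
tcp_rot: [2.045, 2.38, -0.004]
wrist_force: [1.8, -12.2, 0.2]
width: 0.701
grip_force: 5.9
```

The force rose to 12 N with no further motion, so the box is against the stop. I back off straight, then lift away.

step_arm(
  targets=[
    [[0,0,0],[-4,0,0],60],
    [[0,0,0],[-10,0,0],60],
    [[0,0,0],[-20,0,0],60],
    [[0,0,0],[-10,0,-30],60],
    [[0,0,0],[0,0,-40],60],
  ],
)

```text
time: 19.23
tool_pos: [0.5765, -0.001, 0.1638]
tcp_rot: [-2.045, -2.374, 0.01]
wrist_force: [0.6, 0.4, 0.2]
width: 0.706
grip_force: 0.0
```

step_arm(
  targets=[
    [[0,0,0],[-20,0,-35],60],
    [[0,0,0],[-30,0,-28],60],
    [[0,0,0],[-30,0,-28],60],
    [[0,0,0],[-35,0,0],60],
    [[0,0,0],[-35,0,0],60],
  ],
)

```text
time: 19.65
tool_pos: [0.6038, -0.1492, 0.2624]
tcp_rot: [2.044, 2.379, 0.005]
wrist_force: [-0.9, -0.2, -0.3]
width: 0.705
grip_force: 0.0
```

step_arm(
  targets=[
    [[0,0,0],[-35,0,0],60],
    [[0,0,0],[-35,0,0],60],
    [[0,0,0],[0,0,0],60],
    [[0,0,0],[0,0,0],60],
    [[0,0,0],[0,0,0],60],
  ],
)

```text
time: 20.07
tool_pos: [0.6124, -0.2168, 0.2582]
tcp_rot: [-2.049, -2.379, -0.001]
wrist_force: [0.2, 0.3, -0.7]
width: 0.704
grip_force: 0.0
```

```bash
python3 -c "
from h import *
lane=np.load('lane.npy');p=[*place(np.array([[.11,-.002,0]]),lane)[0][:2],lane[2]]
go(28,-1,24,-90)
see('top','p10',p0=p);see('side','p10s',p0=p)
"
```

```text
t 20.07 nose 0.0726 w 0.7 tilt [-0.0011  0.0016 -1.    ] lane xy [-229.1    0.8] tipz 185.6 q [-0.38  0.25  1.71  0.    1.19 -0.53] F [ 0.2  0.3 -0.7]
tgt [0.576 0.038 0.097] tool shift [256.8   1.9 162.1] az(+ = -yaw) rad -0.0
top 0.87 [145. 176. 211. 232.] box rel [ 1.07e+02 -2.50e+00  1.00e-01] 1-IoU 0.036
side 0.63 [215. 153. 265. 188.] box rel [108.   -2.2   0. ] 1-IoU 0.049
```

View pics/p10.png

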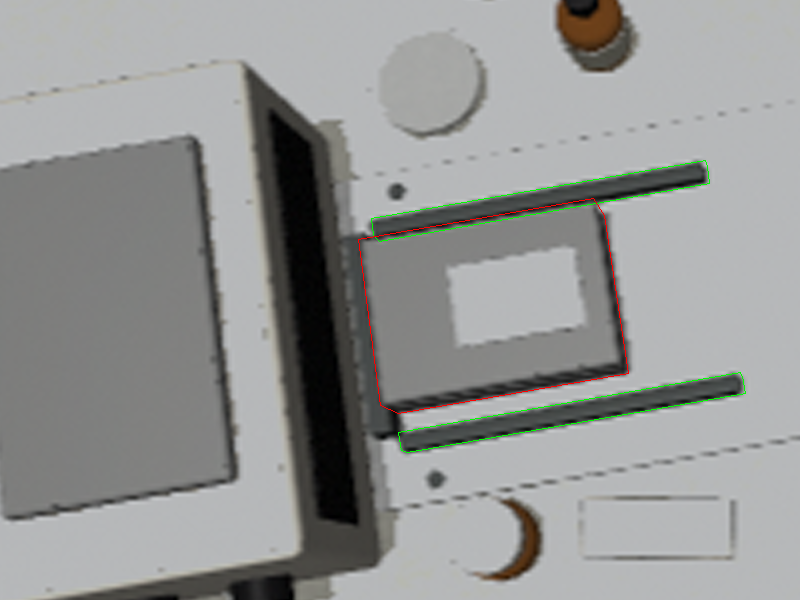

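The box sits squarely against the dark stop (stop at about 370 px, rear face at about 615 px), yaw error about 0.1° and y about -2.3 mm. Both rails are clear, the items beside the lane haven't moved, and the hand is away, so I hand it in.

```bash
python3 -c "
from workcell import *
print(finish_job())"
```

```text
the job is handed in; nothing more can be done
None
```

The grey slide box is squarely against the end stop (about 0.1° skew, 2–3 mm off the centre line, no rail contact seen), the hand is clear, and the job is handed in at about 20 s; no verdict came back.

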